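Fill a button order and close both boxes

ROBOT

A 6-joint arm with a two-finger parallel gripper is mounted at the origin on the work surface. World frame = base frame: x ahead of the robot, y to its left, z up, the work surface at z = 0. Lengths are in mm, angles in rad, forces in N, time in s.
With the tool pointing down it reaches from about 300 to 775 mm from the base axis. Payload 14.6 kg.
Tool frame: the origin (TCP) lies between the finger pads; the fingertips stand 25 mm ahead of it and the grasp point (between the pads) lies 6 mm ahead of it; z points along the fingers, y is the line along which they close (so a half turn about z gives the same grasp; the last joint's range is limited). The gripper opens to 94 mm and grips with 3 to 60 N. Pads are 16 mm wide; open, the fingers measure 119 mm over their backs; the gripper's body (75 mm by 177 mm) begins 78 mm behind the grasp point.
Start: joints at [-1.385, 0.3, 1.521, -0, 1.321, -0.067], TCP at [137.557, -532.511, 230.446] pointing down, gripper open.
Joint ranges: [-3.03, 3.03], [-0.79, 2.21], [0.23, 2.52], [-1.04, 4.18], [0, 3.07], [-2.55, 2.55]. Speed limits (rad/s): [2.22, 2.22, 2.57, 3.14, 3.14, 3.14].

INTERFACE

Orientations are given as a unit quaternion [w, x, y, z].
In Python, from plant import get_state, viewer, job gives the robot as it stands.
- The arm moves only by the shell command python3 -m crank 'ROWS'. ROWS is JSON, a list that holds one entry, the list of rows, each a list of 5 numbers: the shift along the tool's x, y, z in cm, then the turn about the tool's z in rad, then the opening, from 0 (shut) to 1 (fully open). A call has 1 to 12 rows; each row shifts and turns the commanded pose from where the row before left it, along the tool's axes as they then stand; what a row does not reach is not made up. A row lasts 1/12 s, in which the tool goes at most 41.7 mm and 7.16 degrees, less where a joint would pass 70% of its speed; a pose out of reach is approached as far as the arm can. A call with a gripper value outside its range is refused whole. The fingers move at their own pace and stop on an object; the grip force is fixed at half the most. Time passes only in rows, so rows that do not move let the fingers close. It gives the time, the measured TCP pose, the force, the opening and the grip force at its end, in the units of the state.
- get_state(): the state, without advancing time (a new reading comes with each control period).
- viewer.snapshot(name): name is "side" or "top"; returns the picture (420x560x3 uint8, red, green, blue); there is no depth.
- viewer.calibration(name): a dict with "intrinsics" (3x3 intrinsics, pixels), "dist_coeffs" ([k1, k2, p1, p2, k3] as OpenCV has them; the pictures are not rectified), "R" (3x3) and "t" (3): a world point X has camera coordinates R X + t. Camera axes: x right, y down, z forward; pixel columns grow to the right and rows downward; lengths in mm; the calibration is good to about 2 mm. A picture is of the moment at which its call begins. calibration takes no time and is no camera call.
- job.close_job(): hands the job in; it is judged then, once.
The state is a dict: "time": time; "joint_positions": joint angles; "qd": joint speeds; "joint_efforts": joint torques, N m; "eef_pos": TCP position; "orientation": TCP orientation; "wrist_force": force on the tool from outside, world axes, zero at the start; "wrist_torque": the same for the moment, N m; "finger_gap": finger opening in mm; "gripper_force": force on a finger pad.
Only numpy, scipy, OpenCV 4.12 (cv2) and the standard library are available. Lean on these libraries where they do the work, as an engineer would, in place of code of your own. Each camera call takes 0.05 s, during which the arm holds its last target. There are 200 camera calls.

TASK

Lift the loose cover plate off the pins of the stock box and set it aside on the counter, take the wider of the two button tins out and stand it inside the slide-top order box. Then push the order box's sliding lid fully home over its little catch and seat the cover plate flat on the stock box's pins again. Leave the slimmer tin standing in the stock box and everything else where it is, and do not let the tins or the cover drop.

Things in the scene. Friction and masses are not known exactly. Their poses are not given: they have to be found in the camera images.
- stock_box: Open beech box 200 (x) x 126 (y) x 44 mm high, fixed to the counter, left or right of the robot. Inside 160 x 110 mm, floor 8 mm above the counter. On the rim of each thick end wall, at x = +90 and -90 mm, y = 0, stands a wooden pin, 8 mm diameter, 14 mm tall, tapered top. Origin: centre of its underside; z up.
- cover_grip (a point): Middle (half-way up) of the grip bar of the stock box's loose plywood cover, which starts seated on the pins. Plate 208 (x) x 126 (y) x 6 mm, 13 mm through holes at x = +90 and -90 mm; fits either way round. Bar centred on top: 70 (x) x 16 (y) x 28 mm tall. Point is 20 mm above the plate's underside, 64 mm above the counter when seated on the 44 mm rim. 110 to 210 g.
- wide_tin_center (a point): Centre of the wider button tin: plain metal cylinder, 42 mm diameter, 30 mm tall, a dark button 2 mm thick on its lid. Starts upright on the floor of the stock box under the cover, in either half, about 42 mm from the box's middle along the box's x. 70 to 140 g. z is up.
- slim_tin_center (a point): Centre of the slimmer button tin: same look, 28 mm diameter, 30 mm tall, 100 g. Starts upright in the other half of the stock box.
- order_box: Slide-top beech box 178 (x) x 136 (y) x 56 mm high, fixed, on the other side from the stock box. Inside 150 x 110 mm, floor 8 mm above the counter. Its lid runs along x in side channels, underside at 44 mm, and shuts towards +x (away from the robot) against the far wall. It starts 76 to 86 mm open: the +x half of the box is uncovered. Origin: centre of its underside; z up.
- lid_bar (a point): Middle of the wooden bar on the sliding lid: 14 (x) x 60 (y) x 22 mm tall, on top near the lid's -x end, 14 mm from its edge. Lid: loose plywood 164 x 121 x 6 mm, about 1.5 mm play in the channels, axes as the order box. In the order_box frame this point is at x = -75, z = 61 mm when fully home, x = -151 to -161 mm at the start. Slides with 1 to 2 N.
- catch (a joint): Small sprung brass catch, 60 mm wide, on the middle of the order box's low (-x) wall; value is its height in m: 0 up, -0.004 pressed down. A cleat under the lid meets it about 15 mm before home; pushing the lid over it takes about 5 to 12 N, then it holds the lid home.
- mat_center (a point): Middle of the top of an empty grey counter mat, 230 (x) x 145 (y) x 3 mm, fixed, between the boxes: a convenient place to lay the cover, long sides parallel.
- spool: Bystander: thread spool, 36 mm diameter, 42 mm tall, standing; origin at its foot.
- jar: Bystander: amber jar, 54 mm diameter, 75 mm tall; origin at its foot.
- card_block: Bystander: block of cards 70 x 50 x 32 mm; origin at its underside.
- dish: Bystander: white bowl, 76 mm diameter, 28 mm tall; origin at its foot.
- brush: Bystander: small brush, 170 mm long, lying.
- ruler: Bystander: wooden ruler 200 x 28 x 4 mm, lying.
- counter_calc: Bystander: grey pocket calculator 110 x 75 x 16 mm, lying.
There are look-alikes about, which are no part of the job. What is shaped like the part that bears lid_bar but green or yellow is not meant.

How it is judged (in metres and radians):
On the way, in this order (a step that is already met when the one before it is completed fails the run):
1. the cover plate is off the pins, set down clear of the stock box and released (horizontal distance between cover_grip and stock_box above 0.12 m and height (world z) of cover_grip below 0.06 m and contact force between the fingers and cover below 0.1 N and linear speed of cover below 0.03 m/s), for 0.2 s.
2. the wider tin stands inside the order box, released (x of wide_tin_center in the frame of order_box between -0.06 and 0.06 m and y of wide_tin_center in the frame of order_box between -0.045 and 0.045 m and z of wide_tin_center in the frame of order_box between 0.017 and 0.029 m and angle between wide_tin_center's own z axis and vertical below 0.15 rad and contact force between the fingers and wide_tin below 0.1 N), for 0.2 s.
At the end, for the whole second after the job is handed in: Wider tin upright in the order box; lid within 4 mm of fully home; cover flat on the stock box rim, pins through its holes (6 mm sideways, 3 mm height, 0.03 rad level); slimmer tin upright in the stock box; all at rest (x of wide_tin_center in the frame of order_box between -0.06 and 0.06 m and y of wide_tin_center in the frame of order_box between -0.045 and 0.045 m and z of wide_tin_center in the frame of order_box between 0.017 and 0.029 m and angle between each of wide_tin_center, slim_tin_center's own z axis and vertical below 0.15 rad and x of slim_tin_center in the frame of stock_box between -0.075 and 0.075 m and y of slim_tin_center in the frame of stock_box between -0.05 and 0.05 m and z of slim_tin_center in the frame of stock_box between 0.017 and 0.029 m and x of lid_bar in the frame of order_box between -0.079 and -0.07 m and y of lid_bar in the frame of order_box between -0.006 and 0.006 m and z of lid_bar in the frame of order_box between 0.056 and 0.066 m and x of cover_grip in the frame of stock_box between -0.006 and 0.006 m and y of cover_grip in the frame of stock_box between -0.006 and 0.006 m and z of cover_grip in the frame of stock_box between 0.06 and 0.067 m and angle between cover_grip's own z axis and vertical below 0.03 rad and angle between the x axis of cover_grip and the x axis of stock_box, either way round below 0.1 rad and linear speed of each of cover, wide_tin, slim_tin, lid below 0.02 m/s); the robot touches nothing.
It fails at once if a bystander is shifted by more than 30 mm (distance of any of spool, jar, card_block, dish, brush, ruler, counter_calc from where it was at the start of the episode above 0.03 m).
It fails at once if a tin or the cover is dropped (falls at more than 0.6 m/s) ((contact force between the fingers and wide_tin below 0.1 N and linear speed of wide_tin above 0.6 m/s) or (contact force between the fingers and slim_tin below 0.1 N and linear speed of slim_tin above 0.6 m/s) or (contact force between the fingers and cover below 0.1 N and linear speed of cover above 0.6 m/s)).
It also fails if it takes over 72 s, if anything falls off the work surface, if the arm or the gripper's body presses on something with over 40 N, if the wrist force passes 120 N, or if a joint passes its speed limit or range.

## Working session

There is one attempt and no reset: what is moved stays moved. The work goes in short steps, Python scripts to look and compute and a shell command to move; the robot and the scene stay as the last step left them, time stands still between calls to the robot, and variables do not carry over. Pictures are saved under pics/ and viewed, at most 10 in all, crops included, and the job is handed in when it is done.

```bash
mkdir -p pics; ls; python3 - <<'E'
from plant import get_state, viewer
import cv2, numpy as np
for n in ("top","side"):
    im=viewer.snapshot(n); cv2.imwrite(f"pics/{n}0.png",cv2.resize(im[:,:,::-1],(800,600),interpolation=cv2.INTER_CUBIC)); cv2.imwrite(f"pics/{n}0raw.png",im[:,:,::-1])
    c=viewer.calibration(n); print(n,{k:np.round(v,3).tolist() for k,v in c.items()})
s=get_state(); print(s)
E
```

```text
pics
top {'intrinsics': [[500.731, 0.0, 273.246], [0.0, 500.731, 213.537], [0.0, 0.0, 1.0]], 'dist_coeffs': [-0.063, 0.0, 0.0, 0.0, 0.0], 'R': [[0.014, -1.0, -0.008], [-0.999, -0.014, -0.048], [0.048, 0.009, -0.999]], 't': [18.897, 500.322, 1558.288]}
side {'intrinsics': [[516.603, 0.0, 281.043], [0.0, 516.603, 210.431], [0.0, 0.0, 1.0]], 'dist_coeffs': [-0.106, 0.0, 0.0, 0.0, 0.0], 'R': [[-0.94, -0.341, 0.021], [-0.186, 0.461, -0.867], [0.286, -0.819, -0.497]], 't': [495.593, 144.091, 1496.711]}
{'time': 0.1, 'joint_positions': array([-1.38464860e+00,  3.00445292e-01,  1.52149936e+00, -5.70159308e-05,
        1.32073937e+00, -6.65899963e-02]), 'qd': array([-0.00123339, -0.00224603, -0.0016184 , -0.00108789,  0.00025227,
        0.00153167]), 'joint_efforts': array([ 1.45580070e-03, -5.32646549e+01, -3.53282619e+01,  7.10033672e-02,
        2.34873604e-02, -6.36949471e-05]), 'eef_pos': array([ 137.48047283, -532.32057646,  229.93505019]), 'orientation': array([-5.43064203e-04,  9.92025036e-01,  1.26039794e-01, -6.01693740e-05]), 'wrist_force': array([-0.06638163, -0.09889592,  0.0954721 ]), 'wrist_torque': array([-0.00694979, -0.00204457, -0.0304685 ]), 'gripper_force': 0.0, 'finger_gap': 94.03330872170231}
```

View pics/top0.png

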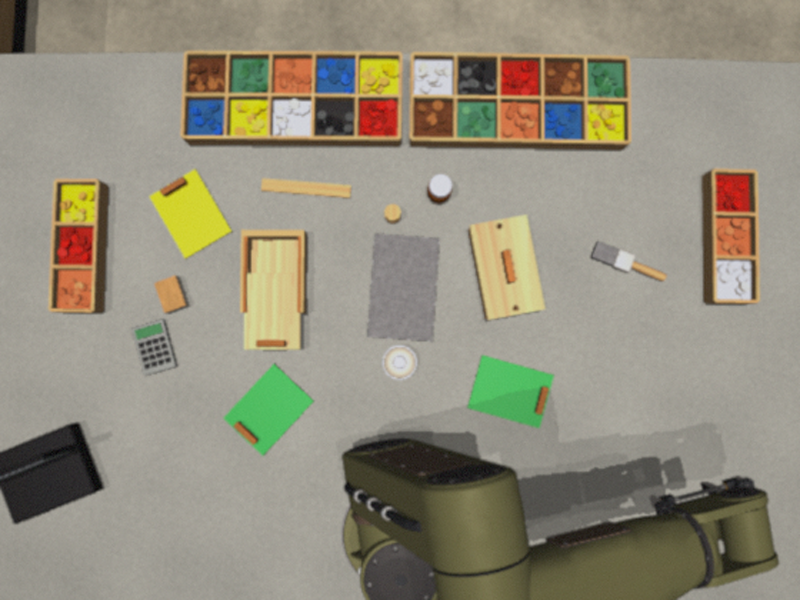

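View pics/side0.png

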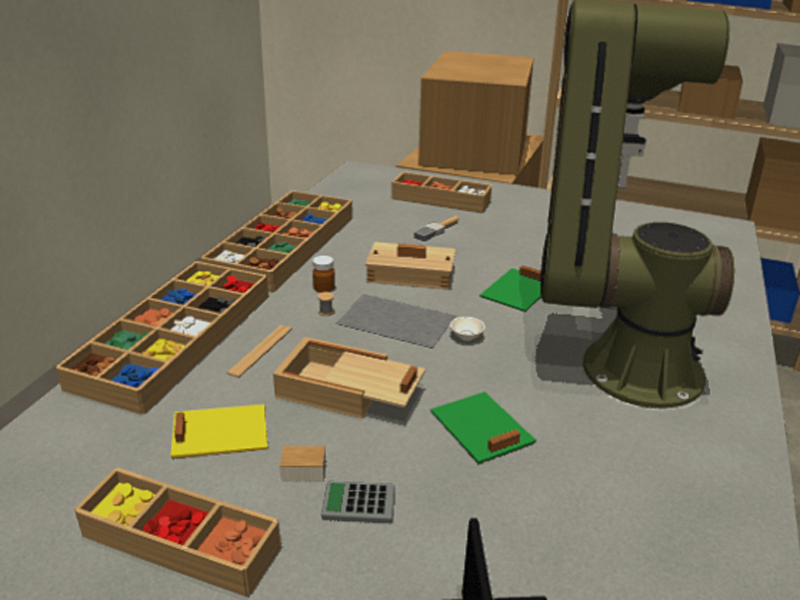

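Top picture (800x600): the beech stock box with its cover is at (507,268), with the grip bar at (509,266) and holes and pins at (500,226) and (515,308). The order box is at (273,290) with its lid bar at (272,343), and the mat is at (404,287).

Things that could be taken for the lid: green plates with bars at (246,432) and (541,400), and a yellow plate with its bar at (174,186). My choice is the plain beech lid, bar (272,343), in the box channels. I'll check it in a crop.

```bash
cat > geo.py <<'E'
import numpy as np, cv2
from plant import viewer
def ray(n,uv):
    c=viewer.calibration(n);K=np.array(c["intrinsics"],float);d=np.array(c["dist_coeffs"],float)
    R=np.array(c["R"]);t=np.array(c["t"])
    p=cv2.undistortPoints(np.array([[uv]],float),K,d)[0,0]
    return -R.T@t, R.T@np.array([p[0],p[1],1.])
def at(n,uv,z):
    o,d=ray(n,uv); return (o+d*(z-o[2])/d[2])[:2]
def px(n,X):
    c=viewer.calibration(n);K=np.array(c["intrinsics"],float);d=np.array(c["dist_coeffs"],float)
    r=cv2.Rodrigues(np.array(c["R"],float))[0]
    return cv2.projectPoints(np.array(X,float).reshape(-1,3),r,np.array(c["t"],float),K,d)[0][:,0]
def crop(im,x0,y0,w,h,f,name):
    cv2.imwrite(name,cv2.resize(im[y0:y0+h,x0:x0+w][:,:,::-1],(w*f,h*f),interpolation=cv2.INTER_CUBIC))
E
python3 - <<'E'
import cv2,numpy as np
from geo import crop
im=cv2.imread("pics/top0raw.png")[:,:,::-1]
a=cv2.resize(im[145:255,160:220],None,fx=5,fy=5,interpolation=3)
b=cv2.resize(im[145:255,315:390],None,fx=5,fy=5,interpolation=3)
cv2.imwrite("pics/c1.png",np.hstack([a,b])[:,:,::-1])
E
```

```text
(no output)
```

View pics/c1.png

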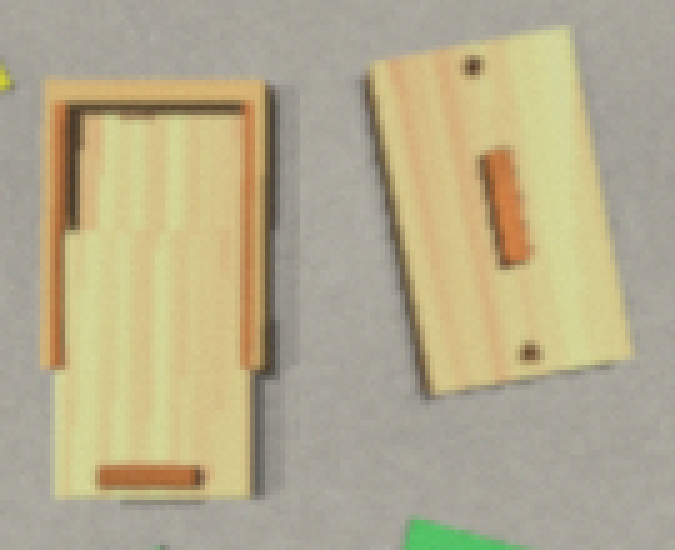

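The crop confirms the plain beech lid in its channels: bar top centre (149,475), box rim corners (43,80), (265,80), (265,370) and (42,368). The cover's corners are (370,65), (570,28), (633,355) and (430,393), its holes (473,66) and (530,352), and its bar top runs from (495,152) to (518,265).

```bash
python3 - <<'E'
from geo import *
A=lambda x,y:((x+.5)/5-.5+160,(y+.5)/5-.5+145)
B=lambda x,y:((x-300+.5)/5-.5+315,(y+.5)/5-.5+145)
cs=np.array([at("top",B(*p),50) for p in [(370,65),(570,28),(633,355),(430,393)]])
print("cover corners",cs.round(1).tolist(),"mean",cs.mean(0).round(1))
h=np.array([at("top",B(*p),52) for p in [(473,66),(530,352)]]);d=h[0]-h[1]
print("holes",h.round(1).tolist(),h.mean(0).round(1),np.linalg.norm(d),"ang",np.arctan2(d[1],d[0]))
e=cs[0]+cs[1]-cs[2]-cs[3];print("ang edges",np.arctan2(e[1],e[0]))
b=np.array([at("top",B(*p),78) for p in [(482,155),(510,150),(533,260),(503,268)]]);print("bar",b.mean(0).round(1))
o=np.array([at("top",A(*p),56) for p in [(43,80),(265,80),(265,370),(42,368)]])
e=o[0]+o[1]-o[2]-o[3];print("order",o.round(1).tolist(),o.mean(0).round(1),np.arctan2(e[1],e[0]))
l=np.array([at("top",A(*p),72) for p in [(97,466),(202,466),(202,487),(97,487)]]);print("lidbar",l.round(1).tolist(),l.mean(0).round(1))
l=np.array([at("top",A(*p),50) for p in [(54,497),(250,497)]]);print("lid edge",l.round(1).tolist())
f=560/800
m=np.array([at("top",((x+.5)*f-.5,(y+.5)*f-.5),3) for x,y in [(375,233),(439,237),(434,341),(367,337)]])
e=m[0]+m[1]-m[2]-m[3];print("mat",m.round(1).tolist(),m.mean(0).round(1),np.arctan2(e[1],e[0]))
print([at("top",((x+.5)*f-.5,(y+.5)*f-.5),z).round(0).tolist() for x,y,z in [(440,182,75),(392,211,42),(400,362,28)]])
# side checks
g=lambda x,y:((x+.5)*f-.5,(y+.5)*f-.5)
print("side: cover bar",at("side",g(412,246),78),"lidbar",at("side",g(409,369),72))
print([ (px("side",[[*p,z]])[0]/f).round(0).tolist() for p,z in [(b.mean(0),78),(l.mean(0),50)]])
E
```

```text
cover corners [[672.9, -142.5], [697.8, -265.8], [496.4, -305.2], [471.4, -180.8]] mean [ 584.6 -223.6]
holes [[672.9, -205.7], [497.3, -241.6]] [ 585.1 -223.7] 179.27553004539823 ang 0.20182407112023162
ang edges 0.19074747130696687
bar [ 582.6 -223. ]
order [[656.7, 351.3], [658.2, 214.1], [479.9, 210.4], [479.2, 347.4]] [568.5 280.8] 0.02137353564016351
lidbar [[419.8, 309.0], [420.8, 245.3], [408.2, 245.0], [407.2, 308.7]] [414. 277.]
lid edge [[400.4, 339.5], [402.3, 218.9]]
mat [[660.6, 62.8], [653.6, -79.4], [423.0, -70.8], [429.7, 76.9]] [541.7  -2.6] -0.04909027815439998
[[761.0, -76.0], [703.0, 25.0], [377.0, 4.0]]
side: cover bar [ 582.48910389 -221.4214176 ] lidbar [418.32740724 265.18921219]
[[412.0, 246.0], [415.0, 385.0]]
```

```bash
cat > nav.py <<'E'
import sys,numpy as np
from scipy.spatial.transform import Rotation as Ro
from plant import get_state
def show(target=None,yaw=None):
    s=get_state();q=s["orientation"];R=Ro.from_quat([q[1],q[2],q[3],q[0]]).as_matrix();p=np.array(s["eef_pos"])
    y=np.arctan2(R[1,0],R[0,0])
    print("t %.2f"%s["time"],"pos",p.round(1),"yaw %.3f"%y,"gap %.1f gf %.1f"%(s["finger_gap"],s["gripper_force"]),"F",np.round(s["wrist_force"],1),"j6 %.2f"%s["joint_positions"][5])
    if target is not None:
        yaw=y if yaw is None else yaw
        T=np.array([[np.cos(yaw),np.sin(yaw),0],[np.sin(yaw),-np.cos(yaw),0],[0,0,-1]])
        print("turn first %.3f"%(y-yaw),"then cm",(T.T@(np.array(target)-p)/10).round(2))
if __name__=="__main__":
    a=[float(v) for v in sys.argv[1:]]
    show(a[:3] if a else None,a[3] if len(a)>3 else None)
E
python3 nav.py 584.5 -223.3 140 0.197
```

```text
t 0.10 pos [ 137.5 -532.3  229.9] yaw 0.253 gap 94.0 gf 0.0 F [-0.1 -0.1  0.1] j6 -0.07
turn first 0.056 then cm [ 49.89 -21.55   8.99]
```

```bash
python3 -m crank '[[[0,0,0,0.056,0.6],[2,-0.8,0,0,0.6],[3.2,-1.4,0,0,0.6],[3.2,-1.4,0,0,0.6],[3.2,-1.4,0,0,0.6],[3.2,-1.4,0,0,0.6],[3.2,-1.4,0,0,0.6],[3.2,-1.4,0,0,0.6],[3.2,-1.4,0,0,0.6],[3.2,-1.4,0,0,0.6],[3.2,-1.4,0,0,0.6],[3.2,-1.4,0,0,0.6]]]'; python3 -m crank '[[[3.2,-1.4,0.5,0,0.6],[3.2,-1.4,1,0,0.6],[3.2,-1.4,2,0,0.6],[3.2,-1.4,2,0,0.6],[2,-0.9,2,0,0.6],[1,-0.4,1.5,0,0.6],[0,0,0,0,0.6]]]'; python3 nav.py 584.5 -223.3 78.5 0.197
```

```text
time: 1.1
eef_pos: [443.2, -319.5, 230.3]
orientation: [-0.0, 0.995, 0.098, -0.0]
wrist_force: [0.6, -0.7, 0.3]
finger_gap: 56.3
gripper_force: 0.0
time: 1.68
eef_pos: [583.5, -220.1, 136.4]
orientation: [-0.002, 0.995, 0.099, -0.003]
wrist_force: [-0.4, -0.2, -0.2]
finger_gap: 56.3
gripper_force: 0.0
t 1.68 pos [ 583.5 -220.1  136.4] yaw 0.199 gap 56.3 gf 0.0 F [-0.4 -0.2 -0.2] j6 0.95
turn first 0.002 then cm [0.03 0.33 5.79]
```

```bash
python3 -m crank '[[[0,0.3,1.5,0,0.6],[0,0,2,0,0.6],[0,0,1.5,0,0.6],[0,0,0.6,0,0.6],[0,0,0,0,0.6],[0,0,0,0,0.6]]]'; python3 nav.py 584.5 -223.3 78.5 0.197; python3 - <<'E'
from geo import *
im=viewer.snapshot("side"); crop(im,245,155,90,60,8,"pics/s1.png")
E
```

```text
time: 2.18
eef_pos: [584.1, -225.8, 85.5]
orientation: [0.0, 0.995, 0.098, 0.0]
wrist_force: [-0.1, -1.0, 0.3]
finger_gap: 56.6
gripper_force: 0.0
t 2.18 pos [ 584.1 -225.8   85.5] yaw 0.196 gap 56.6 gf 0.0 F [-0.1 -1.   0.3] j6 0.95
turn first -0.001 then cm [ 0.09 -0.24  0.7 ]
```

View pics/s1.png

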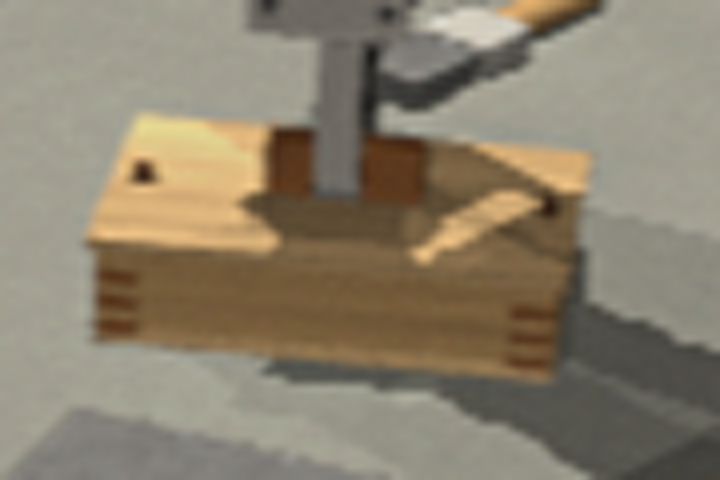

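The side crop shows the finger at (337,190), roughly central on the grip bar (270 to 425). I'll go down and close.

```bash
python3 -m crank '[[[0.1,-0.2,0.4,0,0.6],[0,0,0.3,0,0.6],[0,0,0,0,0.3],[0,0,0,0,0],[0,0,0,0,0],[0,0,0,0,0],[0,0,0,0,0],[0,0,0,0,0]]]'; python3 nav.py 584.5 -223.3 78.5 0.197
```

```text
time: 2.9
eef_pos: [584.7, -223.1, 77.5]
orientation: [0.0, 0.995, 0.098, 0.0]
wrist_force: [0.2, 0.6, -0.4]
finger_gap: 19.5
gripper_force: 0.0
t 2.90 pos [ 584.7 -223.1   77.5] yaw 0.197 gap 19.5 gf 0.0 F [ 0.2  0.6 -0.4] j6 0.95
turn first -0.000 then cm [-0.02  0.01 -0.1 ]
```

```bash
python3 -m crank '[[[0,0,0,0,0],[0,0,0,0,0],[0,0,0,0,0],[0,0,0,0,0]]]'; python3 nav.py 541.7 -2.6 150 -0.05
```

```text
time: 3.23
eef_pos: [584.7, -223.1, 77.6]
orientation: [0.0, 0.995, 0.098, 0.0]
wrist_force: [-0.3, 0.4, 0.6]
finger_gap: 16.0
gripper_force: 30.0
t 3.23 pos [ 584.7 -223.1   77.6] yaw 0.197 gap 16.0 gf 30.0 F [-0.3  0.4  0.6] j6 0.95
turn first 0.247 then cm [ -5.4  -21.81  -7.24]
```

```bash
python3 -m crank '[[[0,0,-0.4,0,0],[0,0,-0.8,0,0],[0,0,-1.2,0,0],[0,0,-1.6,0,0],[0,0,-1.6,0,0],[0,0,-1.2,0,0],[0,0,-0.6,0,0],[0,0,0,0,0],[0,0,0,0,0]]]'; python3 nav.py 541.7 -2.6 150 -0.05;  python3 - <<'E'
from geo import *
im=viewer.snapshot("side"); crop(im,235,135,110,80,7,"pics/s2.png")
E
```

```text
time: 3.98
eef_pos: [584.6, -223.1, 151.3]
orientation: [-0.0, 0.995, 0.098, -0.0]
wrist_force: [0.1, 0.8, -2.0]
finger_gap: 15.7
gripper_force: 30.0
t 3.98 pos [ 584.6 -223.1  151.3] yaw 0.197 gap 15.7 gf 30.0 F [ 0.1  0.8 -2. ] j6 0.95
turn first 0.247 then cm [ -5.39 -21.81   0.13]
```

View pics/s2.png

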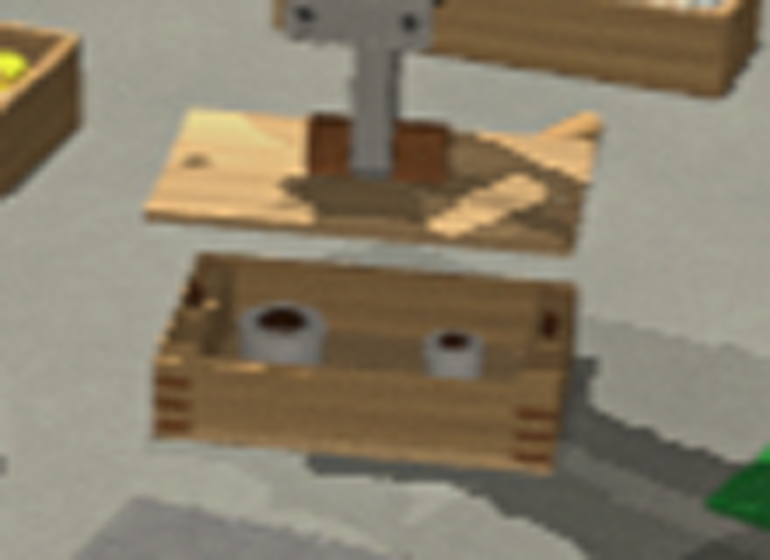

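The cover is held level. The wide tin is at (282,335), in the +x half, and the slim tin is at (452,355), in the -x half. Next I'll carry the cover to the mat.

```bash
python3 -m crank '[[[0,0,0,0.04,0],[0,0,0,0.08,0],[0,0,0,0.08,0],[0,0,0,0.047,0],[-0.3,-1.2,0,0,0],[-0.6,-2.4,0,0,0],[-0.8,-3.2,0,0,0],[-0.8,-3.2,0,0,0],[-0.8,-3.2,0,0,0],[-0.8,-3.2,0,0,0],[-0.6,-2.4,0,0,0],[-0.4,-1.6,0,0,0]]]'; python3 -m crank '[[[-0.3,-1.2,0,0,0],[0,-0.2,0.5,0,0],[0,0,1.5,0,0],[0,0,2,0,0],[0,0,2,0,0],[0,0,1.5,0,0],[0,0,1,0,0],[0,0,0.8,0,0],[0,0,0.5,0,0],[0,0,0.3,0,0],[0,0,0,0,0],[0,0,0,0,0]]]'; python3 nav.py 541.7 -2.6 36.6 -0.05
```

```text
time: 5.03
eef_pos: [542.7, -13.8, 150.9]
orientation: [-0.0, 1.0, -0.023, -0.001]
wrist_force: [-0.3, 0.2, -1.4]
finger_gap: 15.6
gripper_force: 30.0
time: 6.03
eef_pos: [542.0, -2.7, 50.9]
orientation: [0.0, 1.0, -0.025, 0.0]
wrist_force: [0.2, 0.2, -1.8]
finger_gap: 15.9
gripper_force: 30.0
t 6.03 pos [542.   -2.7  50.9] yaw -0.050 gap 15.9 gf 30.0 F [ 0.2  0.2 -1.8] j6 1.55
turn first -0.000 then cm [-0.03 -0.01  1.43]
```

```bash
python3 -m crank '[[[0,0,0.5,0,0],[0,0,0.4,0,0],[0,0,0.3,0,0],[0,0,0.2,0,0],[0,0,0,0,0],[0,0,0,0,0]]]'; python3 nav.py
```

```text
time: 6.53
eef_pos: [541.7, -2.6, 36.4]
orientation: [-0.0, 1.0, -0.025, 0.0]
wrist_force: [-0.1, -0.5, 0.1]
finger_gap: 15.9
gripper_force: 30.0
t 6.53 pos [541.7  -2.6  36.4] yaw -0.050 gap 15.9 gf 30.0 F [-0.1 -0.5  0.1] j6 1.55
```

```bash
python3 -m crank '[[[0,0,0,0,0.2],[0,0,0,0,0.4],[0,0,0,0,0.4],[0,0,0,0,0.4],[0,0,0,0,0.4],[0,0,0,0,0.4],[0,0,-1,0,0.4],[0,0,-2,0,0.4],[0,0,-3,0,0.4],[0,0,-3,0,0.6],[0,0,-2,0,0.6],[0,0,0,0,0.6]]]'; python3 nav.py; python3 - <<'E'
from geo import *
im=viewer.snapshot("top"); crop(im,230,140,160,115,5,"pics/t2.png")
im=viewer.snapshot("side"); cv2.imwrite("pics/side2raw.png",im[:,:,::-1])
E
```

```text
time: 7.53
eef_pos: [543.4, -2.8, 151.6]
orientation: [0.0, 1.0, -0.025, 0.004]
wrist_force: [-1.0, 0.5, 0.2]
finger_gap: 54.2
gripper_force: 0.0
t 7.53 pos [543.4  -2.8 151.6] yaw -0.050 gap 54.2 gf 0.0 F [-1.   0.5  0.2] j6 1.55
```

View pics/t2.png

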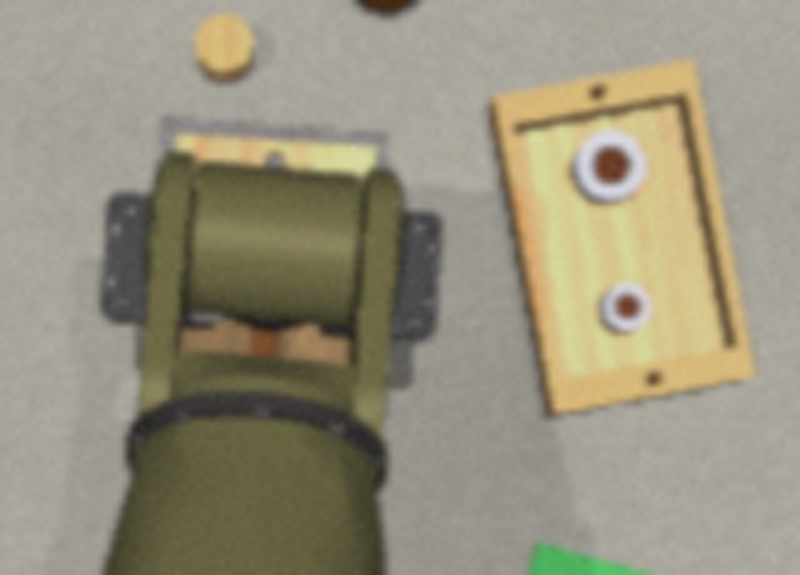

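In the top crop the wide tin's lid centre is at (610,166) and the slim tin's at (626,307). The pins are at (598,91) and (653,377), and the rim corners at (490,98), (692,62), (755,375) and (550,415).

```bash
python3 - <<'E'
from geo import *
B=lambda x,y:((x+.5)/5-.5+230,(y+.5)/5-.5+140)
w=at("top",B(610,166),38);s=at("top",B(626,307),38)
h=np.array([at("top",B(*p),57) for p in [(598,91),(653,377)]]);d=h[0]-h[1]
print("wide",w.round(1),"slim",s.round(1),"pins mid",h.mean(0).round(1),np.linalg.norm(d),np.arctan2(d[1],d[0]))
c=np.array([at("top",B(*p),44) for p in [(490,98),(692,62),(755,375),(550,415)]]);e=c[0]+c[1]-c[2]-c[3]
print("rim",c.mean(0).round(1),np.arctan2(e[1],e[0]))
a=.197;R=np.array([[np.cos(a),np.sin(a)],[-np.sin(a),np.cos(a)]])
print("in box",R@(w-[584.7,-223.1]),R@(s-[584.7,-223.1]))
E
python3 nav.py 629 -210 120 0.197
```

```text
wide [ 628.5 -215.4] slim [ 541.  -225.7] pins mid [ 584.6 -222.3] 178.464619288479 0.19509807966203194
rim [ 583.8 -222.1] 0.19806284672435617
in box [44.4259465  -0.97411093] [-43.37806771   5.95646624]
t 7.63 pos [541.8  -2.7 147.4] yaw -0.050 gap 56.1 gf 0.0 F [-0.4 -0.5 -0.4] j6 1.55
turn first -0.247 then cm [ 4.49 22.04  2.74]
```

```bash
python3 -m crank '[[[0,0,0,-0.04,0.65],[0,0.2,0,-0.08,0.65],[0,0.5,0,-0.08,0.65],[0.2,1.5,0,-0.047,0.65],[0.5,2.5,0,0,0.65],[0.6,3,0,0,0.65],[0.6,3,0,0,0.65],[0.6,3,0,0,0.65],[0.6,3,0,0,0.65],[0.6,2.5,0,0,0.65],[0.4,1.8,0,0,0.65],[0,0.5,0,0,0.65]]]'; python3 -m crank '[[[0,0,0,0,0.65],[0,0,0,0,0.65]]]';python3 nav.py 628.5 -215 37 0.197
```

```text
time: 8.63
eef_pos: [622.1, -208.0, 144.6]
orientation: [-0.0, 0.995, 0.097, -0.001]
wrist_force: [-0.2, -0.7, -1.0]
finger_gap: 61.0
gripper_force: 0.0
time: 8.8
eef_pos: [621.7, -205.0, 145.5]
orientation: [-0.0, 0.995, 0.098, -0.001]
wrist_force: [0.5, 0.5, 1.3]
finger_gap: 61.2
gripper_force: 0.0
t 8.80 pos [ 621.7 -205.   145.5] yaw 0.197 gap 61.2 gf 0.0 F [0.5 0.5 1.3] j6 1.00
turn first -0.000 then cm [ 0.47  1.11 10.85]
```

```bash
python3 -m crank '[[[0.5,1.1,1,0,0.65],[0,0,2,0,0.65],[0,0,2.5,0,0.65],[0,0,1.5,0,0.65],[0,0,0,0,0.65],[0,0,0,0,0.65],[0,0,0,0,0.65]]]';python3 nav.py 628.5 -215 37 0.197; python3 - <<'E'
from geo import *
im=viewer.snapshot("side"); crop(im,235,135,110,80,7,"pics/s3.png")
E
```

```text
time: 9.38
eef_pos: [629.8, -215.1, 78.0]
orientation: [0.0, 0.995, 0.099, 0.001]
wrist_force: [0.4, 0.1, 0.2]
finger_gap: 61.6
gripper_force: 0.0
t 9.38 pos [ 629.8 -215.1   78. ] yaw 0.198 gap 61.6 gf 0.0 F [0.4 0.1 0.2] j6 0.99
turn first 0.001 then cm [-0.12 -0.04  4.1 ]
```

View pics/s3.png

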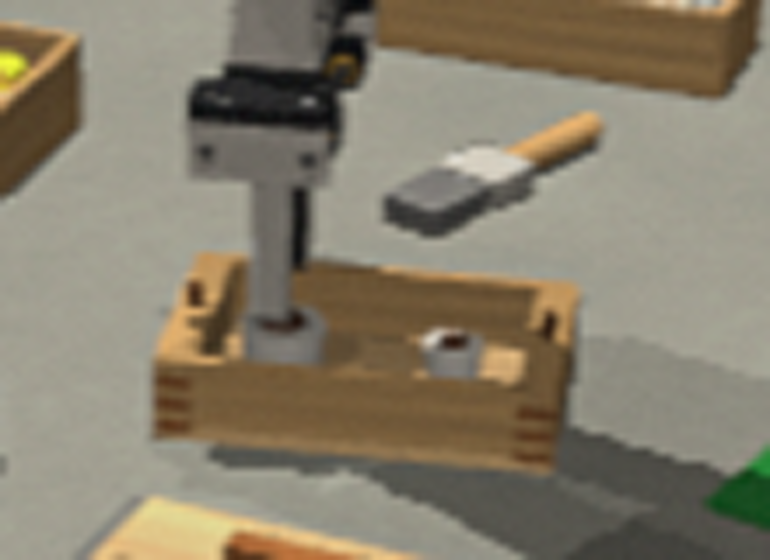

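The side crop shows the near finger at (270,300) over the wide tin at (285,335), clear of the walls. I'll go down and grasp.

```bash
python3 -m crank '[[[-0.1,0,1,0,0.65],[0,0,1.5,0,0.65],[0,0,1,0,0.65],[0,0,0.5,0,0.65],[0,0,0,0,0.65],[0,0,0,0,0.5],[0,0,0,0,0.45],[0,0,0,0,0],[0,0,0,0,0],[0,0,0,0,0],[0,0,0,0,0],[0,0,0,0,0]]]'; python3 nav.py 628.5 -215 37 0.197
```

```text
time: 10.43
eef_pos: [628.6, -216.0, 37.1]
orientation: [0.0, 0.995, 0.098, 0.0]
wrist_force: [-0.6, 0.5, 6.1]
finger_gap: 41.3
gripper_force: 30.0
t 10.43 pos [ 628.6 -216.    37.1] yaw 0.197 gap 41.3 gf 30.0 F [-0.6  0.5  6.1] j6 0.99
turn first -0.000 then cm [ 0.01 -0.1   0.01]
```

```bash
python3 -m crank '[[[0,0,-0.4,0,0],[0,0,-1,0,0],[0,0,-1.6,0,0],[0,0,-2,0,0],[0,0,-2,0,0],[0,0,-1.6,0,0],[0,0,-1,0,0],[0,0,-0.4,0,0],[0,0,0,0,0]]]'; python3 nav.py 606.5 281.6 137 0.021
```

```text
time: 11.18
eef_pos: [628.5, -215.9, 137.2]
orientation: [0.0, 0.995, 0.098, 0.0]
wrist_force: [0.2, 0.7, -0.9]
finger_gap: 41.4
gripper_force: 30.0
t 11.18 pos [ 628.5 -215.9  137.2] yaw 0.197 gap 41.4 gf 30.0 F [ 0.2  0.7 -0.9] j6 0.99
turn first 0.176 then cm [-1.150e+00 -4.979e+01  2.000e-02]
```

```bash
python3 -m crank '[[[0,0,0,0.04,0],[0,0,0,0.07,0],[0,0,0,0.066,0],[0,-1,0,0,0],[0,-2,0,0,0],[0,-2.8,0,0,0],[0,-3,0,0,0],[0,-3,0,0,0],[0,-3,0,0,0],[0,-3,0,0,0],[0,-3,0,0,0],[0,-3,0,0,0]]]'; python3 -m crank '[[[0,-3,0,0,0],[0,-3,0,0,0],[-0.2,-3,0,0,0],[-0.3,-3,0,0,0],[-0.3,-3,0,0,0],[-0.3,-3,0,0,0],[0,-3,0,0,0],[0,-2.5,0,0,0],[0,-1.6,0,0,0],[0,-0.8,0,0,0],[0,0,0,0,0],[0,0,0,0,0]]]'; python3 nav.py 606.5 281.6 37.5 0.021
```

```text
time: 12.18
eef_pos: [622.5, 24.2, 135.6]
orientation: [-0.0, 1.0, 0.012, -0.001]
wrist_force: [0.5, 1.1, -1.4]
finger_gap: 41.5
gripper_force: 30.0
time: 13.18
eef_pos: [606.9, 280.1, 136.0]
orientation: [0.0, 1.0, 0.011, -0.0]
wrist_force: [-0.9, 0.2, -1.9]
finger_gap: 41.5
gripper_force: 30.0
t 13.18 pos [606.9 280.1 136. ] yaw 0.021 gap 41.5 gf 30.0 F [-0.9  0.2 -1.9] j6 1.93
turn first 0.000 then cm [-0.04 -0.15  9.85]
```

```bash
python3 -m crank '[[[0,-0.15,1,0,0],[0,0,2,0,0],[0,0,2,0,0],[0,0,1.5,0,0],[0,0,1.2,0,0],[0,0,0.8,0,0],[0,0,0.5,0,0],[0,0,0.3,0,0],[0,0,0,0,0],[0,0,0,0,0]]]'; python3 nav.py 606.5 281.6 37.3 0.021
```

```text
time: 14.02
eef_pos: [607.3, 282.4, 44.1]
orientation: [-0.0, 1.0, 0.01, 0.0]
wrist_force: [0.2, 0.9, -0.7]
finger_gap: 41.2
gripper_force: 30.0
t 14.02 pos [607.3 282.4  44.1] yaw 0.021 gap 41.2 gf 30.0 F [ 0.2  0.9 -0.7] j6 1.93
turn first -0.000 then cm [-0.08  0.08  0.68]
```

```bash
python3 -m crank '[[[0,0,0.3,0,0],[0,0,0.25,0,0],[0,0,0.15,0,0],[0,0,0,0,0],[0,0,0,0,0]]]'; python3 nav.py 606.5 281.6 37.3 0.021
```

```text
time: 14.43
eef_pos: [607.1, 282.4, 37.1]
orientation: [-0.0, 1.0, 0.01, 0.0]
wrist_force: [-2.1, -1.0, 4.9]
finger_gap: 41.6
gripper_force: 30.0
t 14.43 pos [607.1 282.4  37.1] yaw 0.021 gap 41.6 gf 30.0 F [-2.1 -1.   4.9] j6 1.93
turn first -0.000 then cm [-0.06  0.08 -0.02]
```

```bash
python3 -m crank '[[[0,0,0,0,0.5],[0,0,0,0,0.6],[0,0,0,0,0.6],[0,0,0,0,0.6],[0,0,0,0,0.6],[0,0,-1,0,0.6],[0,0,-2,0,0.6],[0,0,-3,0,0.6],[0,0,-3,0,0.6],[0,0,-2,0,0.6],[0,0,0,0,0.3],[0,0,0,0,0]]]'; python3 nav.py 370 276.7 100 0.021
```

```text
time: 15.43
eef_pos: [607.3, 282.5, 148.1]
orientation: [-0.0, 1.0, 0.01, 0.001]
wrist_force: [-0.6, -0.9, -0.2]
finger_gap: 46.2
gripper_force: 0.0
t 15.43 pos [607.3 282.5 148.1] yaw 0.021 gap 46.2 gf 0.0 F [-0.6 -0.9 -0.2] j6 1.93
turn first -0.000 then cm [-23.74   0.08   4.81]
```

```bash
python3 -m crank '[[[-1,0,0,0,0],[-2,0,0,0,0],[-3,0,0,0,0],[-3,0,0,0,0],[-3,0,0,0,0],[-3,0,0,0,0],[-3,0,0,0,0],[-2.7,0,0,0,0],[-2,0,0,0,0],[-1,0,0,0,0],[0,0,0,0,0],[0,0,0,0,0]]]'; python3 nav.py 370 276.7 80 0.021; python3 - <<'E'
from geo import *
im=viewer.snapshot("side")[:,:,::-1];cv2.imwrite("pics/s4raw.png",im)
a=cv2.resize(im[220:300,180:320],None,fx=5,fy=5,interpolation=3)
cv2.imwrite("pics/s4.png",a)
E
```

```text
time: 16.43
eef_pos: [370.4, 277.5, 146.4]
orientation: [0.0, 1.0, 0.011, 0.0]
wrist_force: [1.1, -0.4, 0.1]
finger_gap: 0.4
gripper_force: 0.0
t 16.43 pos [370.4 277.5 146.4] yaw 0.021 gap 0.4 gf 0.0 F [ 1.1 -0.4  0.1] j6 2.11
turn first 0.000 then cm [-0.04  0.08  6.64]
```

View pics/s4.png

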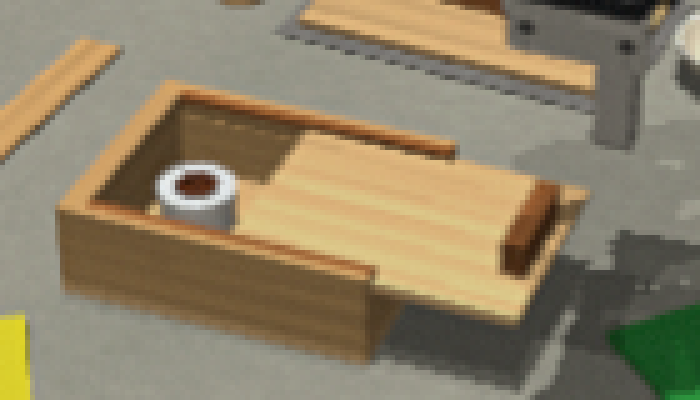

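The wide tin stands upright in the order box at (197,195), and the closed fingers are behind the lid bar at (530,228). Now I'll go down and push.

```bash
python3 -m crank '[[[0,0.1,1,0,0],[0,0,2,0,0],[0,0,2,0,0],[0,0,1.2,0,0],[0,0,0.4,0,0],[0,0,0,0,0],[0,0,0,0,0]]]'; python3 nav.py 385 276.8 78 0.021;  python3 -m crank '[[[0.8,0,0,0,0],[0.8,0,0,0,0],[0.8,0,0,0,0],[0.8,0,0,0,0],[0.8,0,0,0,0],[0.8,0,0,0,0],[0,0,0,0,0]]]'; python3 nav.py
```

```text
time: 17.07
eef_pos: [370.5, 276.4, 80.5]
orientation: [0.0, 1.0, 0.01, -0.0]
wrist_force: [-0.5, -0.4, 0.4]
finger_gap: 0.7
gripper_force: 0.0
t 17.07 pos [370.5 276.4  80.5] yaw 0.020 gap 0.7 gf 0.0 F [-0.5 -0.4  0.4] j6 2.11
turn first -0.001 then cm [ 1.46 -0.01  0.25]
time: 17.65
eef_pos: [419.5, 277.4, 80.5]
orientation: [-0.0, 1.0, 0.01, 0.0]
wrist_force: [0.4, 0.4, 0.2]
finger_gap: 0.5
gripper_force: 0.0
t 17.65 pos [419.5 277.4  80.5] yaw 0.020 gap 0.5 gf 0.0 F [0.4 0.4 0.2] j6 2.06
```

```bash
python3 -m crank '[[[0.4,0,0,0,0],[0.6,0,0,0,0],[0.6,0,0,0,0],[0.6,0,0,0,0],[0.6,0,0,0,0],[0.6,0,0,0,0],[0.5,0,0,0,0]]]'; python3 nav.py;python3 -m crank '[[[0.4,0,0,0,0],[0.4,0,0,0,0],[0.3,0,0,0,0],[0.3,0,0,0,0]]]'; python3 nav.py
```

```text
time: 18.23
eef_pos: [457.7, 278.2, 80.5]
orientation: [-0.0, 1.0, 0.01, 0.0]
wrist_force: [-0.4, 0.2, 1.2]
finger_gap: 0.8
gripper_force: 0.3
t 18.23 pos [457.7 278.2  80.5] yaw 0.021 gap 0.8 gf 0.3 F [-0.4  0.2  1.2] j6 2.03
time: 18.57
eef_pos: [470.8, 278.5, 80.4]
orientation: [0.0, 1.0, 0.01, -0.001]
wrist_force: [-3.8, -0.7, 1.5]
finger_gap: 0.6
gripper_force: 1.8
t 18.57 pos [470.8 278.5  80.4] yaw 0.021 gap 0.6 gf 1.8 F [-3.8 -0.7  1.5] j6 2.02
```

Contact with the catch is building, so I'll continue in small steps.

```bash
for i in 1; do python3 -m crank '[[[0.2,0,0,0,0],[0.2,0,0,0,0]]]'; done | grep -E "pos|wrist"; python3 -m crank '[[[0.2,0,0,0,0],[0.2,0,0,0,0]]]'| grep -E "pos|wrist"; python3 -m crank '[[[0.2,0,0,0,0],[0.1,0,0,0,0]]]'| grep -E "pos|wrist"; python3 nav.py; python3 - <<'E'
from geo import *
im=viewer.snapshot("top")[:,:,::-1];cv2.imwrite("pics/t5raw.png",im)
im=viewer.snapshot("side")[:,:,::-1];cv2.imwrite("pics/s5raw.png",im)
a=cv2.resize(im[220:300,180:320],None,fx=5,fy=5,interpolation=3)
cv2.imwrite("pics/s5.png",a)
E
```

```text
eef_pos: [475.3, 278.6, 80.4]
wrist_force: [-0.7, -0.6, 0.2]
eef_pos: [477.3, 278.7, 80.4]
wrist_force: [-30.3, 0.5, 20.1]
eef_pos: [477.6, 278.8, 80.4]
wrist_force: [-47.3, -3.1, 31.8]
t 19.07 pos [477.6 278.8  80.4] yaw 0.021 gap 0.2 gf 23.9 F [-47.3  -3.1  31.8] j6 2.01
```

View pics/s5.png

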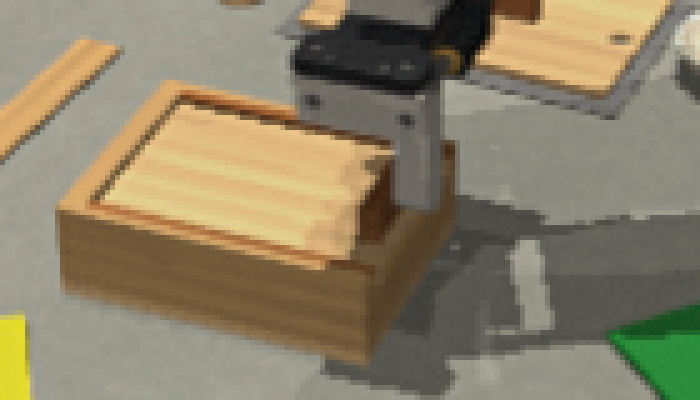

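The lid is fully home: it hit a hard stop and the catch force was passed. I'll back off and return to the cover.

```bash
python3 -m crank '[[[-0.5,0,0,0,0],[-0.8,0,0,0,0],[-1.2,0,0,0,0],[-0.6,0,-1,0,0],[0,0,-2,0,0],[0,0,-2,0,0],[0,0,-1.5,0,0.4],[0,0,-0.5,0,0.4],[0,0,0,0,0.4],[0,0,0,0,0.4]]]'; python3 nav.py 541.7 -2.6 145 -0.05; python3 - <<'E'
from geo import *
im=viewer.snapshot("top")[:,:,::-1]
cv2.imwrite("pics/t6raw.png",im)
E
```

```text
time: 20.0
eef_pos: [450.9, 278.0, 150.1]
orientation: [0.0, 1.0, 0.01, -0.0]
wrist_force: [0.3, -0.7, 0.8]
finger_gap: 23.6
gripper_force: 0.0
t 20.00 pos [450.9 278.  150.1] yaw 0.021 gap 23.6 gf 0.0 F [ 0.3 -0.7  0.8] j6 2.03
turn first 0.071 then cm [10.48 27.57  0.51]
```

```bash
python3 -m crank '[[[0,0,0,0.071,0.4],[0.6,1.4,0,0,0.4],[1,2.6,0,0,0.4],[1.2,3,0,0,0.4],[1.2,3,0,0,0.4],[1.2,3,0,0,0.4],[1.2,3,0,0,0.4],[1.2,3,0,0,0.4],[1.2,3,0,0,0.4],[1,2.8,0,0,0.4],[0.7,1.8,0,0,0.4],[0,0,0,0,0.4]]]'; python3 -m crank '[[[0,0,0,0,0.4],[0,0,0,0,0.4]]]'; python3 nav.py 541.7 -2.6 37 -0.05
```

```text
time: 21.05
eef_pos: [542.8, 4.1, 149.2]
orientation: [0.0, 1.0, -0.027, -0.001]
wrist_force: [-0.6, -0.5, 0.8]
finger_gap: 37.4
gripper_force: 0.0
time: 21.22
eef_pos: [542.0, 7.7, 149.7]
orientation: [-0.0, 1.0, -0.025, -0.001]
wrist_force: [-0.3, -0.2, 0.2]
finger_gap: 37.9
gripper_force: 0.0
t 21.22 pos [542.    7.7 149.7] yaw -0.050 gap 37.9 gf 0.0 F [-0.3 -0.2  0.2] j6 1.57
turn first -0.000 then cm [ 0.02  1.03 11.27]
```

```bash
python3 -m crank '[[[0,1,1,0,0.4],[0,0,2,0,0.4],[0,0,2.5,0,0.4],[0,0,2.5,0,0.4],[0,0,1.7,0,0.4],[0,0,1,0,0.4],[0,0,0.4,0,0.4],[0,0,0,0,0.4],[0,0,0,0,0.4]]]'; python3 nav.py 541.7 -2.6 37 -0.05
```

```text
time: 21.97
eef_pos: [542.4, -2.8, 40.1]
orientation: [0.0, 1.0, -0.025, 0.0]
wrist_force: [-0.6, -0.2, 0.3]
finger_gap: 37.9
gripper_force: 0.0
t 21.97 pos [542.4  -2.8  40.1] yaw -0.050 gap 37.9 gf 0.0 F [-0.6 -0.2  0.3] j6 1.55
turn first 0.000 then cm [-0.07 -0.01  0.31]
```

```bash
python3 -m crank '[[[-0.07,0,0.3,0,0.4],[0,0,0,0,0.3],[0,0,0,0,0],[0,0,0,0,0],[0,0,0,0,0],[0,0,0,0,0],[0,0,0,0,0],[0,0,0,0,0],[0,0,0,0,0]]]'; python3 nav.py 541.7 -2.6 37 -0.05; python3 -m crank '[[[0,0,-0.4,0,0],[0,0,-1,0,0],[0,0,-1.6,0,0],[0,0,-2,0,0],[0,0,-2,0,0],[0,0,-2,0,0],[0,0,-1.6,0,0],[0,0,-0.6,0,0],[0,0,0,0,0]]]'; python3 nav.py 584.7 -223.1 148 0.197
```

```text
time: 22.72
eef_pos: [541.4, -2.8, 36.8]
orientation: [0.0, 1.0, -0.025, 0.0]
wrist_force: [-1.3, -0.1, 6.1]
finger_gap: 16.0
gripper_force: 30.0
t 22.72 pos [541.4  -2.8  36.8] yaw -0.050 gap 16.0 gf 30.0 F [-1.3 -0.1  6.1] j6 1.55
turn first -0.000 then cm [ 0.02 -0.02 -0.02]
time: 23.47
eef_pos: [541.8, -2.8, 150.1]
orientation: [0.0, 1.0, -0.025, 0.001]
wrist_force: [-0.5, 0.5, -2.1]
finger_gap: 15.5
gripper_force: 30.0
t 23.47 pos [541.8  -2.8 150.1] yaw -0.050 gap 15.5 gf 30.0 F [-0.5  0.5 -2.1] j6 1.55
turn first -0.247 then cm [-0.1  22.44  0.21]
```

```bash
python3 -m crank '[[[0,0,0,-0.04,0],[0,0,0,-0.08,0],[0,0,0,-0.08,0],[0,0,0,-0.047,0],[0,1,0,0,0],[0,2,0,0,0],[0,2.8,0,0,0],[0,3,0,0,0],[0,3,0,0,0],[0,3,0,0,0],[0,2.8,0,0,0],[0,2.2,0,0,0]]]'; python3 -m crank '[[[0,1.6,0,0,0],[0,1,0,0,0],[0,0,0,0,0],[0,0,1,0,0],[0,0,1.2,0,0],[0,0,1,0,0],[0,0,0.6,0,0],[0,0,0,0,0],[0,0,0,0,0]]]';python3 nav.py 584.7 -223.1 77.6 0.197
```

```text
time: 24.47
eef_pos: [579.7, -199.8, 147.4]
orientation: [-0.0, 0.995, 0.097, -0.001]
wrist_force: [-1.2, -0.0, -1.7]
finger_gap: 15.6
gripper_force: 30.0
time: 25.22
eef_pos: [585.0, -222.1, 110.0]
orientation: [-0.0, 0.995, 0.098, -0.0]
wrist_force: [0.4, 0.0, -1.1]
finger_gap: 15.7
gripper_force: 30.0
t 25.22 pos [ 585.  -222.1  110. ] yaw 0.197 gap 15.7 gf 30.0 F [ 0.4  0.  -1.1] j6 0.95
turn first 0.000 then cm [-0.05  0.1   3.24]
```

```bash
python3 -m crank '[[[-0.05,0.1,0,0,0],[0,0,0.6,0,0],[0,0,0.6,0,0],[0,0,0.3,0,0],[0,0,0,0,0],[0,0,0,0,0]]]';python3 nav.py 584.7 -223.1 77.6 0.197; python3 -m crank '[[[0,0,0.3,0,0],[0,0,0.3,0,0],[0,0,0.3,0,0],[0,0,0.3,0,0],[0,0,0,0,0]]]';python3 nav.py 584.7 -223.1 77.6 0.197
```

```text
time: 25.72
eef_pos: [584.7, -223.5, 95.2]
orientation: [-0.0, 0.995, 0.098, -0.0]
wrist_force: [0.0, -0.5, -2.2]
finger_gap: 15.6
gripper_force: 30.0
t 25.72 pos [ 584.7 -223.5   95.2] yaw 0.197 gap 15.6 gf 30.0 F [ 0.  -0.5 -2.2] j6 0.95
turn first -0.000 then cm [ 0.01 -0.04  1.76]
time: 26.13
eef_pos: [584.5, -223.4, 82.6]
orientation: [-0.0, 0.995, 0.098, -0.0]
wrist_force: [-0.3, 0.1, -3.0]
finger_gap: 15.7
gripper_force: 30.0
t 26.13 pos [ 584.5 -223.4   82.6] yaw 0.197 gap 15.7 gf 30.0 F [-0.3  0.1 -3. ] j6 0.95
turn first -0.000 then cm [ 0.02 -0.03  0.5 ]
```

```bash
python3 -m crank '[[[0,0,0.2,0,0],[0,0,0.2,0,0],[0,0,0.1,0,0],[0,0,0,0,0],[0,0,0,0,0]]]';python3 nav.py 584.7 -223.1 77.6 0.197;  python3 -m crank '[[[0,0,0,0,0.2],[0,0,0,0,0.4],[0,0,0,0,0.4],[0,0,0,0,0.4],[0,0,0,0,0.4],[0,0,0,0,0.4],[0,0,-1,0,0.4],[0,0,-2,0,0.4],[0,0,-3,0,0.4],[0,0,-3,0,0.4],[0,0,-2,0,0.4],[0,0,0,0,0.4]]]'; python3 -m crank '[[[-1,-1,0,0,0.4],[-2,-2,0,0,0.4],[-2.5,-2.5,0,0,0.4],[-2.5,-2.5,0,0,0.4],[-2.5,-2.5,0,0,0.4],[-2.5,-2.5,0,0,0.4],[-2.5,-2.5,0,0,0.4],[-1.5,-1.5,0,0,0.4],[0,0,0,0,0.4],[0,0,0,0,0.4]]]' ; python3 - <<'E'
from geo import *
im=viewer.snapshot("top")[:,:,::-1]; s=viewer.snapshot("side")[:,:,::-1]
cv2.imwrite("pics/t7raw.png",im);f=lambda a,x0,y0,w,h,k:cv2.resize(a[y0:y0+h,x0:x0+w],None,fx=k,fy=k,interpolation=3)
cv2.imwrite("pics/t7.png",np.vstack([np.hstack([f(im,160,145,75,110,4),f(im,310,145,80,110,4)]),f(s,240,155,155,40,4)]))
E
```

```text
time: 26.55
eef_pos: [584.8, -223.6, 78.5]
orientation: [0.0, 0.995, 0.098, 0.0]
wrist_force: [0.3, 0.0, -0.9]
finger_gap: 15.9
gripper_force: 30.0
t 26.55 pos [ 584.8 -223.6   78.5] yaw 0.197 gap 15.9 gf 30.0 F [ 0.3  0.  -0.9] j6 0.95
turn first -0.000 then cm [-0.   -0.05  0.09]
time: 27.55
eef_pos: [586.2, -224.2, 194.3]
orientation: [0.002, 0.995, 0.098, 0.003]
wrist_force: [1.1, -0.3, 0.8]
finger_gap: 37.8
gripper_force: 0.0
time: 28.38
eef_pos: [384.8, -89.9, 189.0]
orientation: [0.0, 0.995, 0.099, 0.001]
wrist_force: [0.4, -0.5, 1.0]
finger_gap: 37.4
gripper_force: 0.0
```

View pics/t7.png

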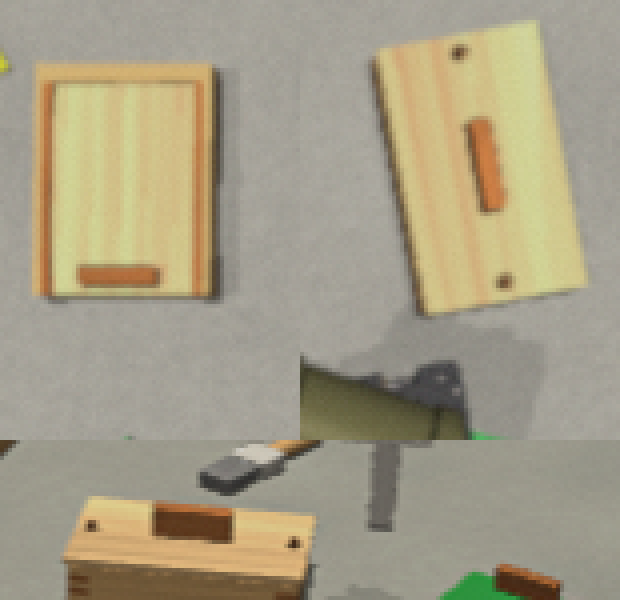

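The picture shows the lid flush with the order box, its bar at (118,275). The cover is seated with dark pins in both holes at (459,52) and (505,282), and the gripper is clear. One numeric check, then I hand in.

```bash
python3 - <<'E'
from geo import *
from plant import job
A=lambda x,y:((x+.5)/4-.5+160,(y+.5)/4-.5+145); B=lambda x,y:((x-299.5)/4-.5+310,(y+.5)/4-.5+145)
l=at("top",A(118,275),72); h=(at("top",B(459,52),54)+at("top",B(505,282),54))/2
x=l[0]-568.5;print("lid bar rel x",x,"y",l[1]-280.8,"cover",h)
if abs(x+75)<5: print(job.close_job())
E
```

```text
lid bar rel x -74.36020479155064 y -0.9300869695745746 cover [ 584.98264015 -224.03908086]
the job is handed in; nothing more can be done
None
```

The job is handed in at about 28 s: the wider tin stands in the order box, the lid is pushed home over its catch, the cover is back on the stock box pins, and the slimmer tin was left untouched; the judge's result was not shown.

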